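# Put the bench kit back into its routed drawer inlays

### The arm

A 6-joint arm with a two-finger parallel gripper is mounted at the origin on a cart in front of the work surface, level with it; the furniture and walls round the work are solid. World frame = base frame: x ahead of the robot, y to its left, z up, the work surface at z = 0. Lengths are in m, angles in rad, forces in N, time in s.
With the tool pointing down it reaches from about 0.325 to 0.75 m from the base axis. Payload 7.6 kg.
Tool frame: the origin (TCP) lies on the front face of the gripper's body, between the roots of the fingers; the fingertips stand 73 mm ahead of it and the grasp point (between the pads) lies 54 mm ahead of it; z points along the fingers, y is the line along which they close (so a half turn about z gives the same grasp; the last joint's range is limited). The gripper opens to 85 mm and grips with 20 to 120 N. Pads are 22 mm wide; open, the fingers measure 114 mm over their backs; the gripper's body (76 mm by 85 mm) begins 54 mm behind the grasp point. The pads swing forward as they close: fully open they stand 13 mm farther back than shut.
Start: joints at [-1.364, 0.052, 1.401, -0, 1.689, -0.07], TCP at [0.143, -0.505, 0.304] pointing down, gripper open.
Joint ranges: [-2.9, 2.9], [-0.91, 2.17], [0.12, 2.37], [-1.06, 4.2], [0.26, 2.73], [-2.93, 2.93]. Speed limits (rad/s): [2.57, 2.57, 3.01, 3.14, 3.14, 3.14].

### API

Orientations are given as a 3x3 rotation matrix whose columns are the frame's x, y, z axes.
In Python, from workcell import * gives the robot as it stands. The module is installed in compiled form; this text tells all that it offers.
- The arm moves only by the tool send_rows, never from a script. Its argument "series" is a list of rows, each a list of 7 numbers: the turn, a rotation vector about the tool's x, y, z in rad, then the shift along the tool's x, y, z in mm, then the finger opening in mm, from 0 to 85.4. In form: [[ax, ay, az, dx, dy, dz, hand], ...]. A call has 1 to 8 rows; each row is the pose to reach, as a shift and turn from the pose commanded when the call began, along the tool's axes at that moment; what a row does not reach only later rows make up. A row lasts 1/8 s, in which the tool goes at most 62.5 mm and 10.7 degrees, less where a joint would pass 70% of its speed; a pose out of reach is approached as far as the arm can. A call with a gripper value outside its range is refused whole. The fingers move at their own pace and stop on an object; "force" is the grip in N (left out, the last holds). Time passes only in rows, so rows that repeat a pose let the fingers close. It gives the time, the measured TCP pose, the force, the opening and the grip force at its end, in the units of the state.
- sense(): the state, without advancing time (a new reading comes with each control period).
- read_camera(name): name is "scene" or "top" or "wrist"; returns the picture (480x640x3 uint8, red, green, blue); there is no depth.
- camera_params(name): a dict with "intrinsics" (3x3 intrinsics, pixels), "rvec" (rotation vector, rad) and "tvec" (3), from world to camera coordinates, as OpenCV has them; the wrist camera has in their place "T_tool_cam" (4x4, takes a point from camera to tool coordinates, whose origin is the TCP and whose axes are the flange's). Camera axes: x right, y down, z forward; pixel columns grow to the right and rows downward; lengths in m; the calibration is good to about 2 mm. A picture is of the moment at which its call begins: read the wrist's pose just before it. camera_params takes no time and is no camera call.
- close_job(): hands the job in; it is judged then, once.
Trained networks look in the newest picture that a camera, given by its name, has taken for a name from the list of things; names that differ only in an ending like _2 or _b are one class to them, and where a whole thing is asked for, a point or a joint stands for the part that bears it (a point fixed in the world has none). Each returns a list of dicts, best first, with "conf" (0 to 1); they miss things now and then, are a little off and sometimes report something else, mostly with a low value. They report only what shows in the picture. A call takes as long as a camera call. They do not tell look-alikes from the thing itself.
- trace(camera, target): "mask" (480x640 bool, what is visible of it) and "rect" ([left, top, right, bottom] in pixels, round what is visible of it).
- mark_of(camera, target): "position" ([column, row] in pixels: a listed point, or the origin of a listed thing).
The state is a dict: "time": time; "joint_pos": joint angles; "qvel": joint speeds; "joint_efforts": joint torques, N m; "tool_pos": TCP position; "orientation": TCP orientation; "wrist_force": force on the tool from outside, world axes, zero at the start; "moment": the same for the moment, N m; "grip_width": finger opening in m; "grip_force": force on a finger pad.
Only numpy, scipy, OpenCV 4.12 (cv2) and the standard library are available. Lean on these libraries where they do the work, as an engineer would, in place of code of your own. Each camera call takes 0.05 s, during which the arm holds its last target. There are 200 camera calls.

### The job

Four wooden drawer inlays lie about the bench, each with a cut-out routed for one thing of the kit: the paint bottle, the solder spool, the terminal strip and the short screwdriver. Put each thing into the inlay whose cut-out has its shape and size, right down on the lined floor, the bottle and the spool upright. Do not push aside or knock over the open glass jar standing just behind them.

Things in the scene. Friction and masses are not known exactly. Their poses are not given: they have to be found in the camera images.
- paint_bottle: Small round paint bottle standing upright: dark grey body 37 mm in diameter, narrower white cap, 56 mm tall. Loose. Origin: centre of its underside, z up.
- solder_spool: Small spool of solder wire standing on one flange: blue round flanges 52 mm in diameter, 34 mm tall. Loose. It lies in the middle of the bench among the inlays (a like spool stands out of reach at the far back left and is not meant). Origin: centre of its underside, z up along the spool's axis.
- terminal_strip: Brown screw terminal strip lying screws up, a bar 16 mm wide (x), 55 mm long (y), 13 mm high. Loose. Either way round fits. Origin: centre of its underside.
- stub_driver: Short screwdriver lying on the bench, 90 mm long along its y axis. Black handle 15 mm thick, from y = +9 to +45 mm; thin blade 4 mm thick from y = -45 to +9 mm, its underside 5 mm above that of the handle. Most of the weight is in the handle. Loose. Origin: middle of its length, at the handle's underside; z up.
- inlay_bottle: Fixed dark wood inlay 85 (x) x 125 (y) x 10 mm; origin: centre of its underside on the bench, z up. Grey lined floor 4 mm above the bench, cut-out 6 mm deep. A round cut-out, 47 mm in diameter, at its centre, for the paint bottle.
- inlay_spool: Fixed dark wood inlay 85 (x) x 125 (y) x 10 mm; origin: centre of its underside on the bench, z up. Grey lined floor 4 mm above the bench, cut-out 6 mm deep. A round cut-out, 62 mm in diameter, at its centre, for the solder spool.
- inlay_strip: Fixed dark wood inlay 85 (x) x 125 (y) x 10 mm; origin: centre of its underside on the bench, z up. Grey lined floor 4 mm above the bench, cut-out 6 mm deep. A plain oblong cut-out 26 mm wide (x) and 65 mm long (y) at its centre, for the terminal strip.
- inlay_driver: Fixed dark wood inlay 85 (x) x 125 (y) x 10 mm; origin: centre of its underside on the bench, z up. Grey lined floor 4 mm above the bench, cut-out 6 mm deep. Stepped cut-out along y for the driver: 12 mm wide from y = -50 to +4 mm for the blade, 24 mm wide from +4 to +50 mm for the handle; it goes in only with the handle on the +y side.
- glass_jar: Open glass jar with a red and white paper label, 68 mm in diameter, 105 mm tall, standing loose behind the work. Origin: centre of its underside. To be left where it stands.
Things that resemble listed ones, but are neither listed nor needed, are in the scene too. What is shaped like the solder_spool but orange, turquoise or yellow is not meant.

How it is judged:
At the end, for the whole second after the job is handed in: Each thing lies in the inlay with its cut-out: its origin within 9 mm horizontally of the inlay's centre, its underside on the lined floor (less than 7.5 mm above the bench), level within 0.12 rad, the terminal strip and driver along the inlay within 0.25 rad, all at rest (horizontal distance between paint_bottle and inlay_bottle below 0.009 m and height (world z) of each of paint_bottle, solder_spool, terminal_strip, stub_driver below 0.0075 m and angle between each of paint_bottle, solder_spool, terminal_strip, stub_driver's own z axis and vertical below 0.12 rad and linear speed of each of paint_bottle, solder_spool, terminal_strip, stub_driver below 0.02 m/s and horizontal distance between solder_spool and inlay_spool below 0.009 m and horizontal distance between terminal_strip and inlay_strip below 0.009 m and angle between the y axis of terminal_strip and the y axis of inlay_strip, either way round below 0.25 rad and horizontal distance between stub_driver and inlay_driver below 0.009 m and angle between the y axis of stub_driver and the y axis of inlay_driver, either way round below 0.25 rad); the robot touches nothing.
It fails at once if the glass jar is shifted by more than 20 mm or tipped (distance of glass_jar from where it was at the start of the episode above 0.02 m or angle between glass_jar's own z axis and vertical above 0.3 rad).
It also fails if it takes over 96 s, if anything falls off the work surface, if the arm or the gripper's body presses on something with over 40 N, if the wrist force passes 120 N, or if a joint passes its speed limit or range.

## Working session

There is one attempt and no reset: what is moved stays moved. The work goes in short steps, Python scripts to look and compute and a tool call to move; the robot and the scene stay as the last step left them, time stands still between calls to the robot, and variables do not carry over. Pictures are saved under pics/ and viewed, at most 14 in all, crops included, and the job is handed in when it is done.

Besides the shell and the picture viewer there is one more tool, called after "Request:" in YAML: its name, and indented under it one key for each argument. send_rows: Moves the arm, as the interface text tells. Its arguments: {"type":"object","properties":{"series":{"type":"array"},"force":{"type":"number"}},"required":["series"]}

```bash
mkdir -p pics; cat > h.py <<'E'
from workcell import *
import numpy as np, cv2
def cam(name,st=None):
    p=camera_params(name); K=np.array(p["intrinsics"])
    if name=="wrist":
        st=st or sense(); T=np.eye(4); T[:3,:3]=np.array(st["orientation"]); T[:3,3]=st["tool_pos"]
        W=T@np.array(p["T_tool_cam"]); return K,W[:3,:3],W[:3,3]
    R=cv2.Rodrigues(np.array(p["rvec"],float))[0]; t=np.array(p["tvec"],float).ravel()
    return K,R.T,-R.T@t
def px2w(c,uv,z):
    K,R,o=c; d=R@np.linalg.solve(K,[uv[0],uv[1],1]); return o+d*(z-o[2])/d[2]
def w2px(c,X):
    K,R,o=c; q=K@(R.T@(np.array(X)-o)); return q[:2]/q[2]
def save(name,f):
    im=read_camera(name); cv2.imwrite("pics/"+f,im[:,:,::-1]); return im
E
python3 - <<'E'
from h import *
save("top","top0.png"); 
c=cam("top"); print(c[2])
for n in "paint_bottle solder_spool terminal_strip stub_driver inlay_bottle inlay_spool inlay_strip inlay_driver glass_jar".split():
    for r in mark_of("top",n)[:4]:
        print(n,round(r["conf"],2),np.round(r["position"]),px2w(c,r["position"],0).round(3))
save("scene","scene0.png")
s=sense();print(s["tool_pos"],np.round(s["orientation"],3),s["time"],camera_params("wrist"))
E
```

```text
[ 0.37436727 -0.01626886  1.16073137]
paint_bottle 0.83 [462. 263.] [ 0.532 -0.338  0.   ]
solder_spool 0.8 [276. 174.] [0.738 0.117 0.   ]
solder_spool 0.74 [263. 221.] [0.62  0.144 0.   ]
solder_spool 0.6 [224. 220.] [0.62  0.238 0.   ]
solder_spool 0.56 [238. 183.] [0.713 0.209 0.   ]
terminal_strip 0.53 [192. 324.] [0.368 0.297 0.   ]
stub_driver 0.52 [387. 292.] [ 0.455 -0.159  0.   ]
inlay_bottle 0.6 [392. 207.] [ 0.665 -0.169  0.   ]
inlay_spool 0.79 [443. 326.] [ 0.381 -0.292  0.   ]
inlay_spool 0.35 [288. 275.] [0.489 0.076 0.   ]
inlay_strip 0.86 [163. 253.] [0.533 0.379 0.   ]
inlay_strip 0.4 [391. 205.] [ 0.669 -0.168  0.   ]
inlay_driver 0.71 [290. 276.] [0.489 0.072 0.   ]
glass_jar 0.56 [323. 166.] [0.763 0.001 0.   ]
[ 0.14347631 -0.5050249   0.30389539] [[ 0.962  0.273  0.   ]
 [ 0.273 -0.962 -0.   ]
 [-0.     0.    -1.   ]] 0.55 {'intrinsics': array([[404.37854679,   0.        , 319.48874849],
       [  0.        , 404.37854679, 239.10316882],
       [  0.        ,   0.        ,   1.        ]]), 'T_tool_cam': array([[ 9.01545802e-04, -9.63822965e-01, -2.66541701e-01,
         6.71976511e-02],
       [ 9.99999530e-01,  9.63746709e-04, -1.02557432e-04,
        -8.97349058e-04],
       [ 3.55725896e-04, -2.66541484e-01,  9.63823382e-01,
        -7.11460668e-02],
       [ 0.00000000e+00,  0.00000000e+00,  0.00000000e+00,
         1.00000000e+00]])}
```

View pics/top0.png

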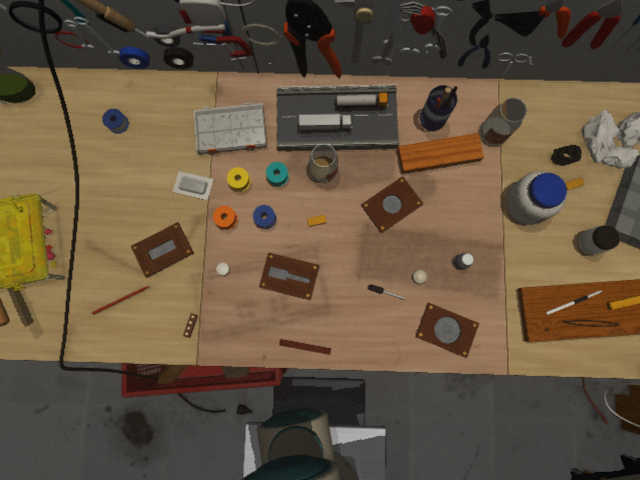

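View pics/scene0.png

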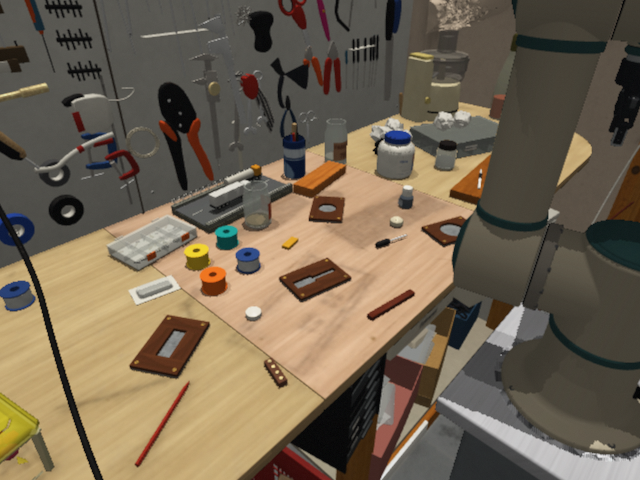

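```bash
python3 - <<'E'
from h import *
im=read_camera("top"); c=cam("top")
cv2.imwrite("pics/crop1.png",cv2.resize(im[150:360,120:500],None,fx=2.1,fy=2.1,interpolation=cv2.INTER_CUBIC)[:,:,::-1])
Z=dict(paint_bottle=.03,solder_spool=.034,terminal_strip=.013,stub_driver=.008,inlay_bottle=.01,inlay_spool=.01,inlay_strip=.01,inlay_driver=.01,glass_jar=.05)
for n,z in Z.items():
    for r in trace("top",n)[:5]:
        m=r["mask"].astype(np.uint8); v,u=np.nonzero(m)
        P=np.array([px2w(c,(a,b),z)[:2] for a,b in zip(u,v)])
        rc=cv2.minAreaRect((P*1000).astype(np.float32))
        print(n,round(r["conf"],2),np.round(r["rect"]),P.mean(0).round(4),np.round(rc[0]),np.round(rc[1]),round(rc[2],1))
E
```

```text
paint_bottle 0.79 [452. 256. 471. 268.] [ 0.5321 -0.3311] [ 531. -331.] [35. 45.] 1.8
solder_spool 0.96 [250. 205. 273. 228.] [0.6238 0.1366] [624. 136.] [57. 47.] 46.6
solder_spool 0.88 [228. 169. 252. 187.] [0.7134 0.2022] [713. 204.] [55. 53.] 3.3
solder_spool 0.71 [267. 163. 292. 191.] [0.7277 0.1117] [727. 112.] [62. 50.] 2.5
solder_spool 0.7 [213. 207. 239. 232.] [0.6183 0.2299] [618. 230.] [59. 47.] 47.3
solder_spool 0.24 [308. 141. 341. 181.] [0.7593 0.0019] [759.   3.] [95. 70.] 1.7
terminal_strip 0.48 [184. 314. 195. 337.] [0.3638 0.2983] [364. 298.] [17. 54.] 75.4
stub_driver 0.49 [369. 286. 403. 301.] [ 0.4581 -0.147 ] [ 456. -156.] [89. 16.] 73.3
inlay_bottle 0.93 [360. 179. 423. 229.] [ 0.6682 -0.1662] [ 669. -166.] [ 85. 124.] 36.6
inlay_bottle 0.59 [454. 255. 472. 268.] [ 0.5339 -0.337 ] [ 532. -338.] [38. 43.] 1.8
inlay_spool 0.7 [415. 301. 476. 359.] [ 0.373  -0.2972] [ 373. -297.] [128.  87.] 69.4
inlay_strip 0.84 [129. 225. 195. 277.] [0.54   0.3814] [540. 381.] [ 89. 127.] 30.2
inlay_driver 0.57 [261. 253. 319. 299.] [0.4864 0.074 ] [487.  74.] [125.  89.] 77.7
glass_jar 0.95 [308. 140. 339. 184.] [0.7534 0.001 ] [754.   1.] [94. 67.] 1.7
glass_jar 0.38 [454. 255. 470. 268.] [ 0.5301 -0.3259] [ 529. -327.] [32. 42.] 1.8
```

View pics/crop1.png

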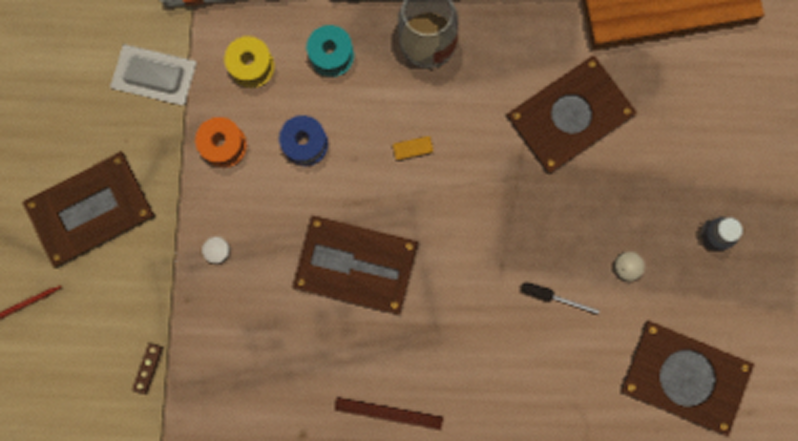

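Candidates (crop1 pixels):
- **Bottle:** dark body with white cap at (722,234). The white puck (215,250) and the ball (629,267) are not it.
- **Spool:** blue at (303,140). The orange (220,140), yellow (247,60) and turquoise (330,50) spools are look-alikes, and so is the far blue one at top-picture (115,120).
- **Strip:** screwed bar at (147,368). The brown stick (388,413) is not it.
- **Driver:** at (560,298). The red pencil (30,300) is not it.

The four inlay cut-outs are clear: oblong (88,208), stepped (355,264), small round (571,114) and large round (687,378). I'll start with the bottle.

Request:
send_rows:
  series:
    - [0,0,0,60,-8,8,85]
    - [0,0,0,120,-16,16,85]
    - [0,0,0,180,-25,24,85]
    - [0,0,0,240,-33,32,85]
    - [0,0,0,300,-42,40,85]
    - [0,0,0,360,-50,48,85]
    - [0,0,0,419,-58,54,85]
    - [0,0,0,419,-58,54,85]
  force: 40

```text
time: 2.05
tool_pos: [0.5334, -0.3321, 0.2479]
orientation: [[0.961, 0.278, -0.002], [0.278, -0.961, 0.002], [-0.001, -0.002, -1.0]]
wrist_force: [-0.2, -0.8, -0.5]
grip_width: 0.085
grip_force: 0.0
```

```bash
cat >> h.py <<'E'
def see(names,zs,fname=None):
    st=sense(); im=read_camera("wrist"); c=cam("wrist",st)
    if fname: cv2.imwrite("pics/"+fname,im[:,:,::-1])
    for n,z in zip(names,zs):
        for r in trace("wrist",n)[:3]:
            m=r["mask"].astype(np.uint8); v,u=np.nonzero(m); rc0=r["rect"]
            k=max(1,len(u)//4000)
            P=np.array([px2w(c,(a,b),z)[:2] for a,b in zip(u[::k],v[::k])])*1000
            rc=cv2.minAreaRect(P.astype(np.float32)); b=cv2.boxPoints(rc)
            e=max([b[1]-b[0],b[2]-b[1]],key=np.linalg.norm); psi=np.arctan2(-e[0],e[1]); psi=(psi+np.pi/2)%np.pi-np.pi/2
            print(n,round(r["conf"],2),"px",np.round(rc0),"mean",P.mean(0).round(1),"rect",np.round(rc[0],1),np.round(rc[1],1),"psi",round(psi,3))
        for r in mark_of("wrist",n)[:2]: print("   mark",round(r["conf"],2),(px2w(c,r["position"],0)*1000).round(1)[:2])
    return im,c
def hole(im,c,xy,R,z=.004):
    "grey cut-out floor near world xy (m), radius R"
    h=cv2.cvtColor(im,cv2.COLOR_RGB2HSV); ok=np.zeros(im.shape[:2],np.uint8)
    pts=[w2px(c,[xy[0]+R*np.cos(a),xy[1]+R*np.sin(a),.01]) for a in np.linspace(0,6.28,40)]
    cv2.fillPoly(ok,[np.int32(pts)],1); m=((h[:,:,1]<70)&(ok>0)).astype(np.uint8)
    m=cv2.morphologyEx(m,cv2.MORPH_OPEN,np.ones((3,3)))
    n,l,s,_=cv2.connectedComponentsWithStats(m)
    if n<2: print("no hole");return
    v,u=np.nonzero(l==1+s[1:,4].argmax()); P=np.array([px2w(c,(a,b),z)[:2] for a,b in zip(u,v)])*1000
    rc=cv2.minAreaRect(P.astype(np.float32)); print("hole mean",P.mean(0).round(1),"rect",np.round(rc[0],1),np.round(rc[1],1),round(rc[2],1))
def go(x,y,z,th):
    "mm, rad -> row"
    st=sense(); R=np.array(st["orientation"]); p=np.array(st["tool_pos"])*1000; t0=np.arctan2(R[1,0],R[0,0])
    print("row az",round((t0-th+np.pi)%(2*np.pi)-np.pi,3),"d",(R.T@(np.array([x,y,z])-p)).round(1),"now",p.round(1),round(t0,3),"t",st["time"],"w",round(st["grip_width"]*1000,1))
E
python3 - <<'E'
from h import *
im,c=see(["paint_bottle","inlay_bottle","inlay_spool"],[.02,.01,.01],"w1.png")
hole(im,c,(.669,-.166),.04); hole(im,c,(.373,-.297),.04)
go(531,-334,81,.276)
E
```

```text
paint_bottle 0.65 px [302. 195. 350. 252.] mean [ 531.5 -335.2] rect [ 531.1 -335.5] [44.6 35.3] psi -1.243
   mark 0.84 [ 532.4 -336.9]
inlay_bottle 0.94 px [ 62.   0. 232.  60.] mean [ 629.2 -166. ] rect [ 627.6 -180.9] [ 35.9 115.6] psi 0.282
inlay_spool 0.77 px [182. 301. 318. 433.] mean [ 378.5 -306.7] rect [ 373.7 -299.8] [126.1  90.5] psi -0.357
   mark 0.59 [ 371.  -300.2]
no hole
hole mean [ 370.8 -298.3] rect [ 370.2 -298.4] [58.3 61.1] 16.3
row az -0.001 d [  1.5  -1.4 169.6] now [ 529.8 -335.6  250.6] 0.275 t 2.4 w 85.1
```

View pics/w1.png

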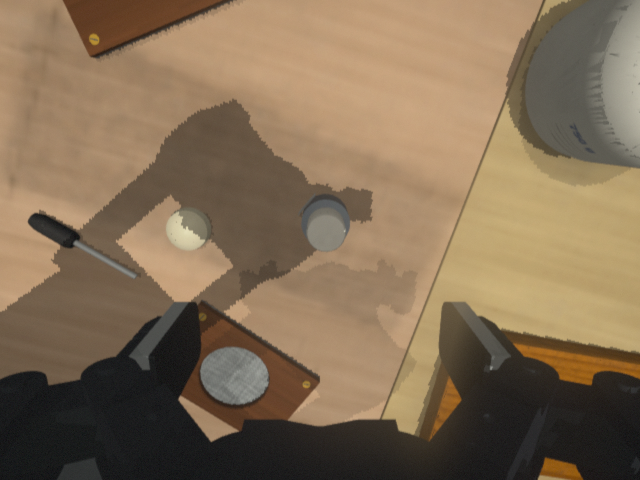

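Bottle at (326,222), large-hole inlay at (235,375), driver at (80,245). All agree with the estimates, so I'll grasp the bottle.

Request:
send_rows:
  series:
    - [0,0,0,1,1,50,85]
    - [0,0,0,1,1,100,85]
    - [0,0,0,1,1,145,85]
    - [0,0,0,1,1,170,85]
    - [0,0,0,1,1,170,70]
    - [0,0,0,1,1,170,40]
    - [0,0,0,1,1,170,30]
    - [0,0,0,1,1,170,25]
  force: 40

```text
time: 3.4
tool_pos: [0.5328, -0.3361, 0.0824]
orientation: [[0.962, 0.273, 0.003], [0.273, -0.962, -0.002], [0.002, 0.003, -1.0]]
wrist_force: [-1.3, 0.8, 7.3]
grip_width: 0.0342
grip_force: 40.4
```

```bash
python3 - <<'E'
from h import *
go(640,-180,200,.276); s=sense(); print(s["grip_force"],s["wrist_force"])
E
```

```text
row az 0.001 d [ 146.1 -120.5 -117.7] now [ 532.8 -336.1   82.4] 0.277 t 3.4 w 34.2
40.44519469840452 [-1.28177982  0.760678    7.26708914]
```

Request:
send_rows:
  series:
    - [0,0,0,0,0,-50,25]
    - [0,0,0,0,0,-105,25]
    - [0,0,0,30,-25,-118,25]
    - [0,0,0,70,-58,-118,25]
    - [0,0,0,110,-90,-118,25]
    - [0,0,0,138,-113,-118,25]
    - [0,0,0,146,-120,-118,25]
    - [0,0,0,146,-120,-118,25]

```text
time: 4.4
tool_pos: [0.6396, -0.1801, 0.1981]
orientation: [[0.962, 0.274, 0.0], [0.274, -0.962, -0.0], [-0.0, 0.0, -1.0]]
wrist_force: [-0.0, -0.4, -1.6]
grip_width: 0.0342
grip_force: 40.2
```

```bash
python3 - <<'E'
from h import *
im,c=see(["inlay_bottle","paint_bottle"],[.01,.15],"w2.png")
hole(im,c,(.669,-.166),.03)
go(669,-166,95,.276)
E
```

```text
inlay_bottle 0.78 px [200.  83. 427. 276.] mean [ 671.7 -168.4] rect [ 669.4 -168.4] [ 86.4 126.3] psi 0.637
   mark 0.55 [ 669.  -168.8]
paint_bottle 0.69 px [267. 259. 372. 420.] mean [ 639.4 -179.3] rect [ 638.2 -179.7] [59.4 33.1] psi -1.267
   mark 0.64 [ 588.9 -195. ]
hole mean [ 669.8 -168.3] rect [ 669.3 -168.6] [46.5 46.7] 15.9
row az -0.001 d [ 33.   -6.6 103. ] now [ 639.1 -181.3  198. ] 0.275 t 4.65 w 34.2
```

View pics/w2.png

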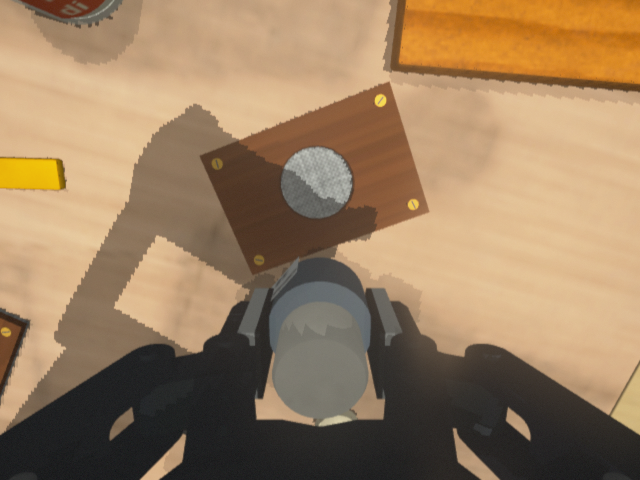

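Request:
send_rows:
  series:
    - [0,0,0,20,-2,10,25]
    - [0,0,0,34,-4,30,25]
    - [0,0,0,34,-4,65,25]
    - [0,0,0,34,-4,92,25]
    - [0,0,0,34,-4,105,25]
    - [0,0,0,34,-4,111,25]
    - [0,0,0,34,-4,111,25]
    - [0,0,0,34,-4,111,25]

```text
time: 5.65
tool_pos: [0.6717, -0.1672, 0.0884]
orientation: [[0.962, 0.273, 0.002], [0.273, -0.962, -0.001], [0.002, 0.001, -1.0]]
wrist_force: [0.4, 1.0, -0.8]
grip_width: 0.034
grip_force: 40.2
```

Request:
send_rows:
  series:
    - [0,0,0,0,0,0,45]
    - [0,0,0,0,0,0,65]
    - [0,0,0,0,0,0,65]
    - [0,0,0,0,0,-30,70]
    - [0,0,0,0,0,-80,80]
    - [0,0,0,0,0,-130,85]
    - [0,0,0,-20,0,-140,85]
    - [0,0,0,-20,0,-140,85]

```text
time: 6.65
tool_pos: [0.6518, -0.1729, 0.2286]
orientation: [[0.962, 0.272, 0.002], [0.272, -0.962, -0.001], [0.002, 0.002, -1.0]]
wrist_force: [0.2, -0.1, -0.7]
grip_width: 0.0852
grip_force: 0.0
```

```bash
python3 - <<'E'
from h import *
im,c=see(["inlay_bottle","paint_bottle"],[.01,.03],"w3.png")
# driver grasp: from top estimate; handle dir
ps=-0.29; 
go(458+15,-152+20,200,ps)
E
```

```text
inlay_bottle 0.69 px [219. 110. 420. 281.] mean [ 671.6 -168.7] rect [ 669.5 -168.4] [ 86.6 126.9] psi 0.638
paint_bottle 0.6 px [292. 168. 346. 230.] mean [ 672.1 -165.9] rect [ 672.  -166.1] [40.8 35.2] psi -1.294
paint_bottle 0.43 px [  1. 292.  59. 377.] mean [512.9  15.3] rect [509.8  11. ] [71.5 43.8] psi -1.5
   mark 0.62 [ 671.8 -167.1]
row az 0.567 d [-161.2  -87.5   25.6] now [ 652.  -172.1  225.2] 0.277 t 6.9 w 84.8
```

View pics/w3.png

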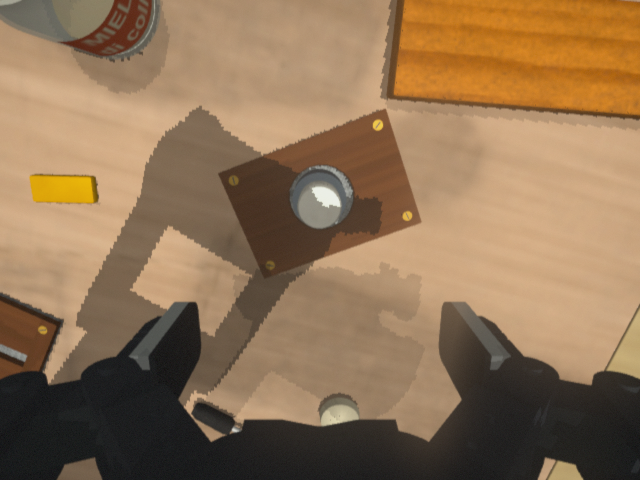

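The bottle sits in the small round hole at (321,197), 2–3 mm off centre. Next is the driver.

```bash
python3 - <<'E'
from h import *
go(460,-140,200,1.28)
E
```

```text
row az -1.003 d [-175.9  -83.4   25.7] now [ 652.  -172.1  225.2] 0.277 t 6.9 w 84.8
```

Request:
send_rows:
  series:
    - [0,0,-0.17,-30,-14,5,85]
    - [0,0,-0.34,-60,-28,10,85]
    - [0,0,-0.51,-90,-42,15,85]
    - [0,0,-0.68,-120,-56,20,85]
    - [0,0,-0.85,-150,-70,25,85]
    - [0,0,-1.0,-176,-83,26,85]
    - [0,0,-1.0,-176,-83,26,85]
    - [0,0,-1.0,-176,-83,26,60]

```text
time: 7.9
tool_pos: [0.4605, -0.1407, 0.2009]
orientation: [[0.291, 0.957, 0.0], [0.957, -0.291, -0.0], [-0.0, 0.0, -1.0]]
wrist_force: [-0.4, 0.0, -0.1]
grip_width: 0.0694
grip_force: 0.0
```

```bash
python3 - <<'E'
from h import *
im,c=see(["stub_driver"],[.007],"w4.png")
go(462,-135,80,1.28)
E
```

```text
stub_driver 0.83 px [311. 190. 334. 320.] mean [ 458.8 -146. ] rect [ 455.2 -158.1] [91.7 14.3] psi -0.301
   mark 0.62 [ 455.8 -155.4]
row az -0.004 d [  5.9  -0.3 120.8] now [ 460.6 -140.8  200.8] 1.276 t 8.05 w 60.1
```

View pics/w4.png

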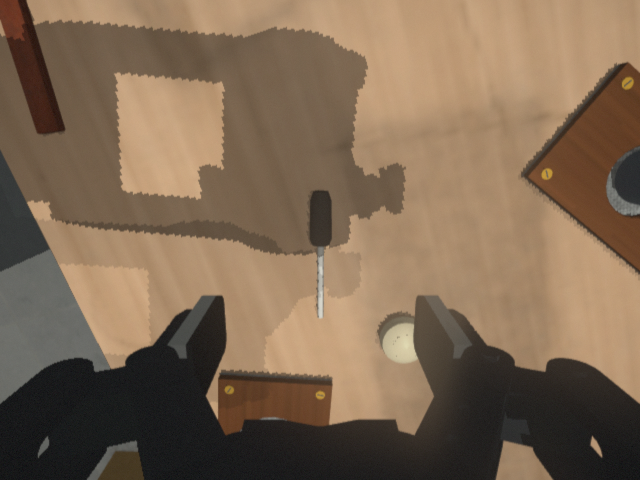

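Request:
send_rows:
  series:
    - [0,0,0,5,0,50,60]
    - [0,0,0,5,0,95,50]
    - [0,0,0,5,0,118,40]
    - [0,0,0,5,0,124,40]
    - [0,0,0,5,0,124,30]
    - [0,0,0,5,0,124,15]
    - [0,0,0,5,0,124,8]
    - [0,0,0,5,0,124,8]

```text
time: 9.05
tool_pos: [0.4623, -0.1362, 0.0784]
orientation: [[0.29, 0.957, 0.003], [0.957, -0.29, -0.001], [-0.0, 0.003, -1.0]]
wrist_force: [0.3, 0.5, 5.7]
grip_width: 0.0132
grip_force: 41.5
```

```bash
python3 - <<'E'
from h import *
s=sense(); print(s["grip_force"],s["wrist_force"])
go(480,75,200,1.35)
E
```

```text
41.47039532661438 [0.29251794 0.48680756 5.71797721]
row az -0.073 d [ 207.3  -43.9 -121.8] now [ 462.3 -136.2   78.4] 1.277 t 9.05 w 13.2
```

Request:
send_rows:
  series:
    - [0,0,0,0,0,-50,8]
    - [0,0,0,0,0,-100,8]
    - [0,0,-0.02,20,-5,-122,8]
    - [0,0,-0.05,60,-12,-122,8]
    - [0,0,-0.08,105,-23,-122,8]
    - [0,0,-0.08,140,-32,-122,8]
    - [0,0,-0.08,150,-35,-122,8]
    - [0,0,-0.08,150,-35,-122,8]

```text
time: 10.05
tool_pos: [0.4713, 0.0178, 0.1989]
orientation: [[0.212, 0.977, 0.0], [0.977, -0.212, -0.0], [-0.0, 0.0, -1.0]]
wrist_force: [-0.6, 0.6, 0.2]
grip_width: 0.0133
grip_force: 40.7
```

```bash
python3 - <<'E'
from h import *
im,c=see(["inlay_driver","stub_driver"],[.01,.13],"w5.png")
hole(im,c,(.487,.074),.06)
go(487+22*.21,74+22*.98,95,1.36)
E
```

```text
inlay_driver 0.6 px [256.  29. 398. 243.] mean [488.5  78.3] rect [487.7  74.2] [126.2  86.5] psi -0.212
   mark 0.93 [487.4  74.7]
stub_driver 0.58 px [305. 252. 338. 428.] mean [470.3  16. ] rect [467.9   5.3] [75.1 13.4] psi -0.21
   mark 0.62 [450.1 -75. ]
hole mean [490.   84.9] rect [487.7  74.2] [100.2  24.1] 77.4
row az -0.005 d [ 81.2   2.9 103.8] now [471.4  16.9 198.9] 1.355 t 10.3 w 13.4
```

View pics/w5.png

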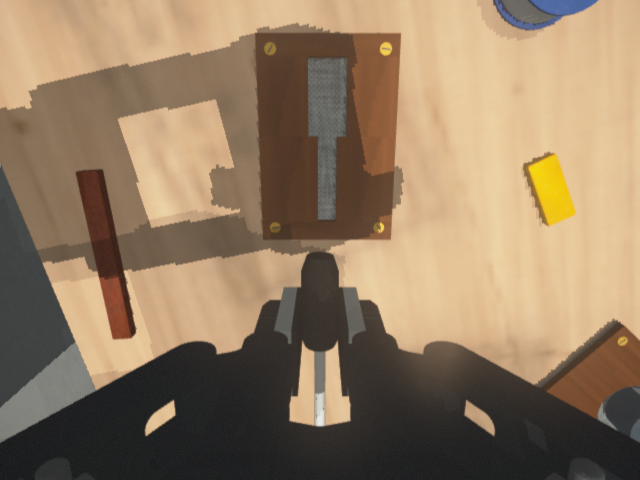

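Request:
send_rows:
  series:
    - [0,0,0.003,40,2,5,8]
    - [0,0,0.003,80,4,15,8]
    - [0,0,0.003,80,4,40,8]
    - [0,0,0.003,80,4,75,8]
    - [0,0,0.003,80,4,98,8]
    - [0,0,0.003,80,4,108,8]
    - [0,0,0.003,80,4,112,8]
    - [0,0,0.003,80,4,112,8]

```text
time: 11.3
tool_pos: [0.4927, 0.095, 0.0876]
orientation: [[0.216, 0.976, 0.001], [0.976, -0.216, 0.0], [0.0, 0.001, -1.0]]
wrist_force: [1.0, 0.2, -0.3]
grip_width: 0.0133
grip_force: 40.7
```

```bash
python3 - <<'E'
from h import *
im,c=see(["stub_driver"],[.016],"w6.png")
hole(im,c,(.487,.074),.06)
go(492.3,94.7,86,1.351)
E
```

```text
stub_driver 0.7 px [300. 251. 340. 427.] mean [491.4  91.8] rect [489.1  81.2] [76.8 14.7] psi -0.217
hole mean [481.4  60.5] rect [477.8  60.4] [101.6 111.5] 21.5
row az 0.003 d [-0.5 -0.4  1.8] now [492.8  95.1  87.8] 1.354 t 11.45 w 13.6
```

View pics/w6.png

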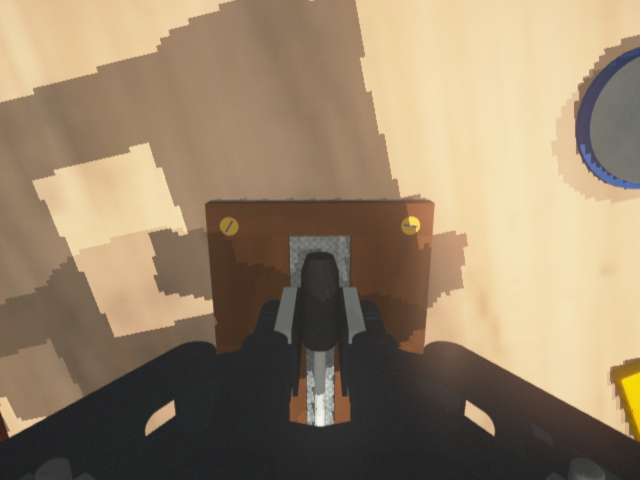

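Request:
send_rows:
  series:
    - [0,0,0,0,0,1.5,8]
    - [0,0,0,0,0,1.5,20]
    - [0,0,0,0,0,1.5,30]
    - [0,0,0,0,0,1.5,40]
    - [0,0,0,0,0,-20,60]
    - [0,0,0,-20,0,-80,80]
    - [0,0,0,-40,0,-115,85]
    - [0,0,0,-40,0,-115,85]

```text
time: 12.45
tool_pos: [0.4848, 0.0553, 0.2054]
orientation: [[0.217, 0.976, 0.007], [0.976, -0.217, 0.0], [0.001, 0.007, -1.0]]
wrist_force: [-0.1, -0.2, -0.4]
grip_width: 0.0849
grip_force: 0.0
```

```bash
python3 - <<'E'
from h import *
im,c=see(["stub_driver","inlay_driver","solder_spool"],[.012,.01,.034],"w7.png")
go(600,125,200,.785)
E
```

```text
stub_driver 0.81 px [305. 135. 327. 272.] mean [490.   86.5] rect [487.8  73.5] [90.6 13.8] psi -0.2
   mark 0.59 [487.1  75.3]
inlay_driver 0.77 px [249. 105. 381. 292.] mean [488.3  77.1] rect [487.5  73.9] [126.4  86. ] psi -0.207
   mark 0.95 [487.8  76.4]
solder_spool 0.95 px [471.   0. 586. 100.] mean [621.3 137.6] rect [620.6 137. ] [50.3 63.8] psi 1.355
solder_spool 0.58 px [250. 103. 386. 294.] mean [489.1  81.2] rect [488.4  78.1] [115.3  78.4] psi -0.218
   mark 0.58 [626.6 137.5]
row az 0.569 d [92.  99.2  0.3] now [483.3  56.4 200.6] 1.354 t 12.8 w 84.7
```

View pics/w7.png

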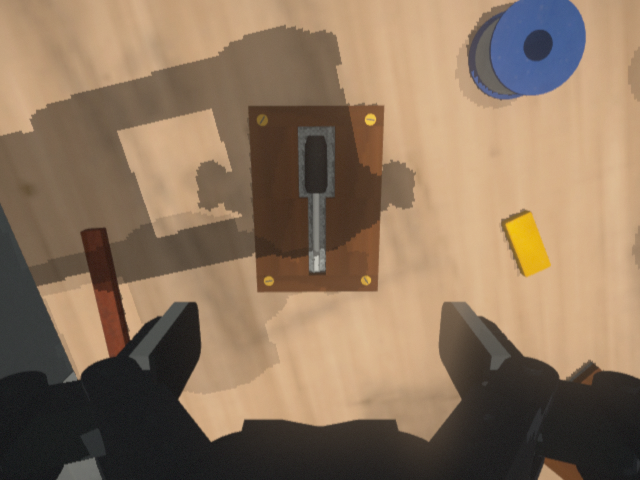

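The driver lies in its stepped cut-out at (316,200). Next the blue spool at (537,45).

Request:
send_rows:
  series:
    - [0,0,0.14,23,25,0,85]
    - [0,0,0.28,46,50,0,85]
    - [0,0,0.42,69,75,0,85]
    - [0,0,0.569,92,99,0,85]
    - [0,0,0.569,92,99,0,75]
    - [0,0,0.569,92,99,0,75]
    - [0,0,0.569,92,99,0,75]

```text
time: 13.68
tool_pos: [0.5996, 0.1242, 0.2019]
orientation: [[0.707, 0.707, -0.0], [0.707, -0.707, -0.0], [-0.0, -0.0, -1.0]]
wrist_force: [-0.0, 0.9, -0.4]
grip_width: 0.0751
grip_force: 0.0
```

```bash
python3 - <<'E'
from h import *
im,c=see(["solder_spool"],[.034],"w8.png")
h=cv2.cvtColor(im,cv2.COLOR_RGB2HSV); m=((h[:,:,0]>105)&(h[:,:,0]<128)&(h[:,:,1]>120)).astype(np.uint8)
n,l,s,ce=cv2.connectedComponentsWithStats(m); print(s[1:][s[1:,4]>300])
go(624,137,85,.785)
E
```

```text
solder_spool 0.88 px [324.   2. 419.  45.] mean [703.4 194.7] rect [702.9 192.1] [22.7 49.6] psi 0.786
solder_spool 0.66 px [163.  30. 264. 129.] mean [622.7 231.6] rect [623.1 231.3] [51.3 55.9] psi 0.786
solder_spool 0.65 px [293. 148. 381. 237.] mean [626.8 139. ] rect [626.2 138.4] [53.  52.2] psi -0.011
   mark 0.85 [627.2 138.4]
   mark 0.75 [624.  232.1]
[]
row az -0.0 d [ 26.    8.  117.2] now [599.9 124.3 202.2] 0.785 t 13.825 w 74.7
```

View pics/w8.png

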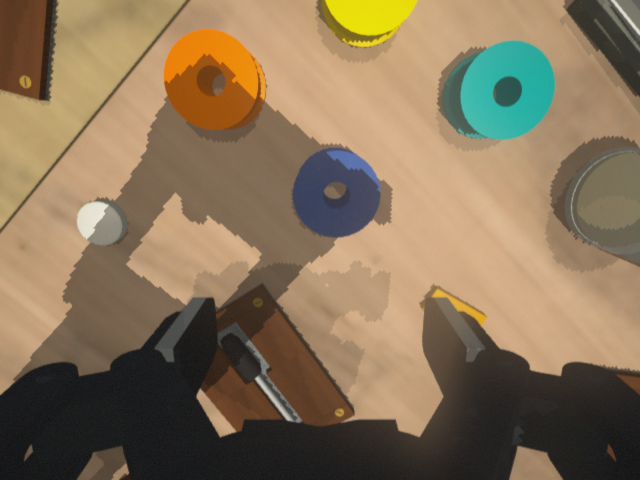

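Request:
send_rows:
  series:
    - [0,0,0,29,9,40,75]
    - [0,0,0,29,9,80,75]
    - [0,0,0,29,9,110,75]
    - [0,0,0,29,9,123,75]
    - [0,0,0,29,9,123,65]
    - [0,0,0,29,9,123,50]
    - [0,0,0,29,9,123,44]
    - [0,0,0,29,9,123,44]

```text
time: 14.82
tool_pos: [0.6281, 0.1386, 0.0815]
orientation: [[0.708, 0.707, 0.004], [0.707, -0.708, 0.0], [0.003, 0.003, -1.0]]
wrist_force: [-0.8, -1.8, 6.1]
grip_width: 0.047
grip_force: 39.9
```

```bash
python3 - <<'E'
from h import *
s=sense(); print(s["grip_force"],s["wrist_force"])
go(628,139,180,.785)
go(410,-270,200,.785)
E
```

```text
39.93449960835278 [-0.80263365 -1.81039721  6.10710221]
row az -0.0 d [  0.5  -0.1 -98.5] now [628.1 138.6  81.5] 0.785 t 14.825 w 47.0
row az -0.0 d [-442.7  135.3 -119.4] now [628.1 138.6  81.5] 0.785 t 14.825 w 47.0
```

Request:
send_rows:
  series:
    - [0,0,0,0,0,-40,44]
    - [0,0,0,0,0,-85,44]
    - [0,0,0,-20,4,-110,44]
    - [0,0,0,-60,13,-120,44]
    - [0,0,0,-110,25,-120,44]
    - [0,0,0,-165,37,-120,44]
    - [0,0,0,-220,50,-120,44]
    - [0,0,0,-275,62,-120,44]

```text
time: 15.82
tool_pos: [0.4751, -0.1007, 0.1994]
orientation: [[0.707, 0.707, 0.001], [0.707, -0.707, -0.0], [0.001, 0.001, -1.0]]
wrist_force: [1.1, 0.2, -0.7]
grip_width: 0.047
grip_force: 41.5
```

Request:
send_rows:
  series:
    - [0,0,0,-55,12,0,44]
    - [0,0,0,-110,25,0,44]
    - [0,0,0,-165,38,0,44]
    - [0,0,0,-220,50,0,44]
    - [0,0,0,-260,59,0,44]
    - [0,0,0,-282,64,0,44]
    - [0,0,0,-291,66,0,44]
    - [0,0,0,-291,66,0,44]

```text
time: 16.82
tool_pos: [0.3171, -0.3517, 0.1991]
orientation: [[0.708, 0.706, 0.0], [0.706, -0.708, -0.0], [0.0, 0.0, -1.0]]
wrist_force: [0.8, -0.6, -1.8]
grip_width: 0.0471
grip_force: 41.5
```

```bash
python3 - <<'E'
from h import *
im,c=see(["inlay_spool","solder_spool"],[.01,.15],"w9.png")
hole(im,c,(.371,-.299),.04)
go(372,-298,87,.785)
E
```

```text
inlay_spool 0.74 px [215.   0. 422. 227.] mean [ 373.6 -296.4] rect [ 372.7 -298.7] [125.9  85.3] psi -0.361
   mark 0.75 [ 373.8 -298.4]
solder_spool 0.63 px [247. 240. 393. 415.] mean [ 318.1 -349.1] rect [ 317.8 -349.5] [63.  48.2] psi -0.766
   mark 0.95 [ 276.1 -390.3]
hole mean [ 373.4 -297.8] rect [ 372.9 -298.3] [62.1 62. ] 1.2
row az 0.001 d [ 76.1   0.9 112. ] now [ 317.5 -351.2  199. ] 0.786 t 17.075 w 47.1
```

View pics/w9.png

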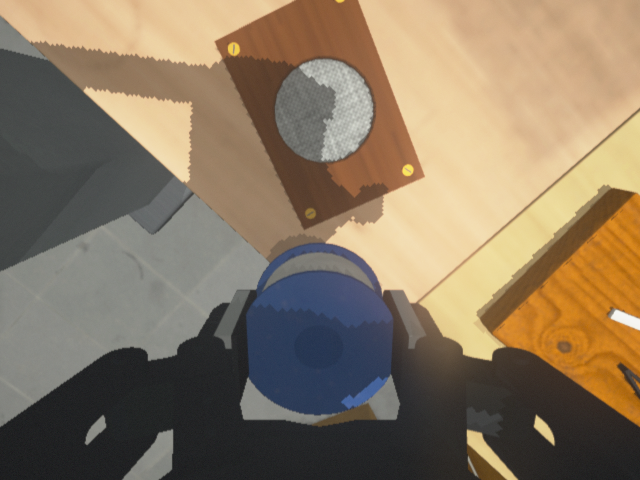

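Request:
send_rows:
  series:
    - [0,0,0,40,1,5,44]
    - [0,0,0,70,1.5,20,44]
    - [0,0,0,78,2,45,44]
    - [0,0,0,78,2,75,44]
    - [0,0,0,78,2,97,44]
    - [0,0,0,78,2,107,44]
    - [0,0,0,78,2,112,44]
    - [0,0,0,78,2,112,44]

```text
time: 18.08
tool_pos: [0.3739, -0.2983, 0.0874]
orientation: [[0.707, 0.707, 0.001], [0.707, -0.707, -0.001], [-0.0, 0.001, -1.0]]
wrist_force: [-0.2, -0.3, -1.6]
grip_width: 0.0471
grip_force: 41.5
```

```bash
python3 - <<'E'
from h import *
im,c=see([],[],"w10.png"); go(373.7,-297.5,86.5,.785)
E
```

```text
row az -0.0 d [ 0.4 -0.8  1.2] now [ 374.  -298.4   87.7] 0.785 t 18.125 w 47.2
```

View pics/w10.png

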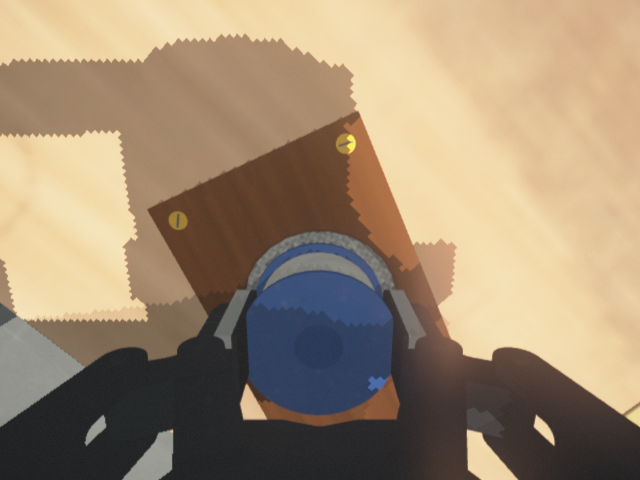

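Request:
send_rows:
  series:
    - [0,0,0,0,-0.5,1,44]
    - [0,0,0,0,-0.5,1,60]
    - [0,0,0,0,-0.5,1,72]
    - [0,0,0,0,-0.5,-10,80]
    - [0,0,0,0,0,-60,80]
    - [0,0,0,-15,0,-110,80]
    - [0,0,0,-30,0,-125,80]
    - [0,0,0,-30,0,-125,80]

```text
time: 19.12
tool_pos: [0.3521, -0.3201, 0.213]
orientation: [[0.709, 0.706, 0.002], [0.706, -0.709, -0.002], [-0.0, 0.003, -1.0]]
wrist_force: [0.2, -0.3, -0.4]
grip_width: 0.0795
grip_force: 0.0
```

```bash
python3 - <<'E'
from h import *
im,c=see(["inlay_spool","solder_spool"],[.01,.038],"w11.png"); go(430,0,210,1.8)
E
```

```text
inlay_spool 0.8 px [220.  65. 409. 289.] mean [ 376.2 -294.2] rect [ 372.5 -298.9] [126.3  85.7] psi -0.362
   mark 0.9 [ 374.  -298.8]
solder_spool 0.68 px [277. 145. 360. 235.] mean [ 372.2 -297.6] rect [ 371.8 -298.1] [51.6 51.6] psi -0.025
   mark 0.8 [ 371.7 -298.9]
row az -1.015 d [ 280.2 -170.4    0.8] now [ 352.3 -318.6  210.2] 0.785 t 19.375 w 80.0
```

View pics/w11.png

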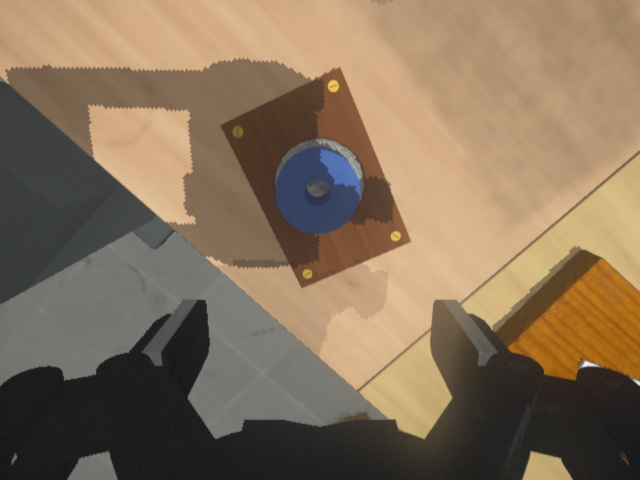

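The spool is seated in the large hole at (320,188). That used the last of my 14 pictures, so the strip goes by numbers only.

Request:
send_rows:
  series:
    - [0,0,-0.12,35,-21,0,80]
    - [0,0,-0.25,75,-45,0,80]
    - [0,0,-0.38,115,-69,0,80]
    - [0,0,-0.51,155,-94,0,80]
    - [0,0,-0.64,195,-118,0,80]
    - [0,0,-0.77,235,-142,0,80]
    - [0,0,-0.9,265,-160,0,80]
    - [0,0,-1.015,280,-170,0,80]

```text
time: 20.38
tool_pos: [0.4303, 0.0008, 0.2109]
orientation: [[-0.233, 0.972, -0.002], [0.972, 0.233, 0.0], [0.001, -0.002, -1.0]]
wrist_force: [0.4, 0.2, -0.6]
grip_width: 0.0799
grip_force: 0.0
```

```bash
python3 - <<'E'
from h import *
go(385,292,200,2.88)
E
```

```text
row az -1.074 d [293.7  23.9  11. ] now [430.3   0.8 210.9] 1.806 t 20.375 w 79.9
```

Request:
send_rows:
  series:
    - [0,0,-0.14,40,3,1,80]
    - [0,0,-0.29,85,7,3,80]
    - [0,0,-0.44,130,11,5,80]
    - [0,0,-0.6,175,14,7,80]
    - [0,0,-0.76,220,18,9,80]
    - [0,0,-0.92,265,22,11,80]
    - [0,0,-1.074,294,24,11,60]
    - [0,0,-1.074,294,24,11,60]

```text
time: 21.38
tool_pos: [0.386, 0.292, 0.1997]
orientation: [[-0.965, 0.262, -0.002], [0.262, 0.965, -0.001], [0.002, -0.002, -1.0]]
wrist_force: [-0.3, -0.7, 0.0]
grip_width: 0.06
grip_force: 0.0
```

```bash
python3 - <<'E'
from h import *
im,c=see(["terminal_strip"],[.013])
print([w2px(c,[.364,.298,.013]).round()])
go(364,298,78,2.88)
E
```

```text
terminal_strip 0.87 px [312. 155. 339. 244.] mean [364.4 300.5] rect [365.2 300.2] [16.3 55.5] psi 1.301
   mark 0.95 [366.4 301.5]
[array([319., 201.])]
row az -0.008 d [ 24.2   1.8 122.3] now [387.  290.  200.3] 2.872 t 21.525 w 60.2
```

Request:
send_rows:
  series:
    - [0,0,0,15,3,40,60]
    - [0,0,0,24,4,80,50]
    - [0,0,0,24,4,112,40]
    - [0,0,0,24,4,123,40]
    - [0,0,0,24,4,123,30]
    - [0,0,0,24,4,123,15]
    - [0,0,0,24,4,123,8]
    - [0,0,0,24,4,123,8]

```text
time: 22.52
tool_pos: [0.3658, 0.3012, 0.0795]
orientation: [[-0.964, 0.265, 0.003], [0.265, 0.964, 0.001], [-0.002, 0.002, -1.0]]
wrist_force: [-0.2, -1.0, 6.8]
grip_width: 0.0144
grip_force: 39.9
```

```bash
python3 - <<'E'
from h import *
s=sense(); print(s["grip_force"],s["wrist_force"])
th=.52+np.pi/2
go(540-75*np.cos(th),381-75*np.sin(th),200,th)
E
```

```text
39.89737629890442 [-0.22378614 -1.03079925  6.7517124 ]
row az 0.783 d [-200.3   70.4 -119.9] now [365.8 301.2  79.5] 2.874 t 22.525 w 14.4
```

Gripped. I'll lift it and carry it to a viewing spot just short of the strip inlay.

Request:
send_rows:
  series:
    - [0,0,0,0,0,-45,8]
    - [0,0,0,0,0,-95,8]
    - [0,0,0.15,-35,12,-120,8]
    - [0,0,0.32,-80,28,-120,8]
    - [0,0,0.48,-125,44,-120,8]
    - [0,0,0.64,-170,60,-120,8]
    - [0,0,0.783,-200,70,-120,8]
    - [0,0,0.783,-200,70,-120,8]

```text
time: 23.52
tool_pos: [0.5777, 0.3149, 0.197]
orientation: [[-0.495, 0.869, -0.001], [0.869, 0.495, -0.0], [-0.0, -0.001, -1.0]]
wrist_force: [-0.2, 0.0, -0.4]
grip_width: 0.0144
grip_force: 39.3
```

```bash
python3 - <<'E'
from h import *
im,c=see(["inlay_strip","terminal_strip"],[.01,.125])
hole(im,c,(.540,.381),.045)
go(540,381,88,.52+np.pi/2)
E
```

```text
inlay_strip 0.93 px [249.   0. 401. 218.] mean [540.  385.2] rect [542.4 381.4] [ 86.  126.3] psi 0.519
   mark 0.9 [541.  379.5]
terminal_strip 0.62 px [298. 236. 345. 381.] mean [576.9 316.2] rect [577.8 314.6] [16.3 58.6] psi 0.522
   mark 0.9 [603.9 270.5]
hole mean [541.5 382.7] rect [542.1 381.7] [26.2 65.2] 30.1
row az 0.002 d [ 74.4   1.7 110.3] now [575.6 315.7 198.3] 2.092 t 23.775 w 14.6
```

Request:
send_rows:
  series:
    - [0,0,0,40,2,5,8]
    - [0,0,0,70,3.5,20,8]
    - [0,0,0,75,4,50,8]
    - [0,0,0,75,4,80,8]
    - [0,0,0,75,4,100,8]
    - [0,0,0,75,4,109,8]
    - [0,0,0,75,4,111,8]
    - [0,0,0,75,4,111,8]

```text
time: 24.78
tool_pos: [0.543, 0.3827, 0.088]
orientation: [[-0.497, 0.868, 0.002], [0.868, 0.497, 0.001], [0.0, 0.002, -1.0]]
wrist_force: [0.8, 0.6, 0.2]
grip_width: 0.0145
grip_force: 39.3
```

```bash
python3 - <<'E'
from h import *
im,c=see(["terminal_strip","inlay_strip"],[.018,.01])
s=sense(); print(s["wrist_force"]); go(541.6,382.5,86,.525+np.pi/2)
E
```

```text
terminal_strip 0.55 px [299. 238. 343. 380.] mean [542.  384.8] rect [542.9 383.1] [16.1 58.2] psi 0.524
   mark 0.76 [544.6 381.3]
[-0.20934453  0.43885195  0.25534134]
row az -0.005 d [ 0.5 -1.1  1.5] now [542.8 382.6  87.5] 2.091 t 25.025 w 14.3
```

Centred within 1–2 mm with no contact force, so I'll release.

Request:
send_rows:
  series:
    - [0,0,0,0,-0.5,1,8]
    - [0,0,0,0,-0.5,1,20]
    - [0,0,0,0,-0.5,1,32]
    - [0,0,0,0,-0.5,0,42]
    - [0,0,0,0,0,-25,60]
    - [0,0,0,-20,0,-80,80]
    - [0,0,0,-40,0,-125,80]
    - [0,0,0,-40,0,-125,80]

```text
time: 26.02
tool_pos: [0.5645, 0.3473, 0.2178]
orientation: [[-0.495, 0.869, 0.009], [0.869, 0.495, 0.004], [-0.001, 0.01, -1.0]]
wrist_force: [0.7, 0.5, 0.3]
grip_width: 0.0801
grip_force: 0.0
```

```bash
python3 - <<'E'
from h import *
see(["terminal_strip","inlay_strip"],[.017,.01])
c=cam("top"); read_camera("top")
for n,z in [("paint_bottle",.004),("solder_spool",.004),("stub_driver",.004),("glass_jar",0),("terminal_strip",.004)]:
    for r in mark_of("top",n)[:3]: print(n,round(r["conf"],2),px2w(c,r["position"],z).round(3))
print(sense()["time"])
E
```

```text
terminal_strip 0.58 px [302. 124. 329. 210.] mean [541.3 383.6] rect [541.5 383.2] [16.  53.6] psi 0.551
   mark 0.94 [539.9 384.6]
   mark 0.9 [541.4 379.6]
paint_bottle 0.74 [ 0.674 -0.17   0.004]
solder_spool 0.91 [ 0.378 -0.289  0.004]
solder_spool 0.71 [ 0.379 -0.297  0.004]
solder_spool 0.68 [0.733 0.108 0.004]
stub_driver 0.7 [0.486 0.066 0.004]
glass_jar 0.76 [ 0.767 -0.005  0.   ]
glass_jar 0.54 [0.534 0.388 0.   ]
glass_jar 0.53 [ 0.368 -0.297  0.   ]
terminal_strip 0.37 [0.546 0.382 0.004]
26.575
```

```bash
python3 -c "
from workcell import *
print(close_job())"
```

```text
the job is handed in; nothing more can be done
None
```

I put all four things into their matching inlays and handed the job in at about 27 s, leaving the jar untouched; pictures show the bottle, spool and driver seated, the strip was checked only by measurement, and the judge returned no verdict.

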